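# Switch off the chocolate melter and hold its probe up to be read

## Task

Turn the melter's thermostat knob fully anticlockwise, to its stop. Then draw the probe thermometer out of the leaning port in the melter's lid, lift it so that the whole probe is a good hand's length (about 15 cm or more) above the lid, and turn it level with its display facing straight up. Finish holding it there, still and clear of the melter; do not let go, and do not disturb the dish, the cutter or the sugar shaker.

Things in the scene. Friction and masses are not known exactly. Their poses are not given: they have to be found in the camera images.
- melter: Chocolate melter, a low steel box, fixed to the table: 200 (x) x 280 (y) x 90 mm; its lid and deck are 90 mm high. Origin at the centre of its underside; x points from its front (robot side) to its back, y to its left, z up. Grey control deck at its left (y +55 to +142 mm), steel lid with the probe port at its right; a lid handle, 22 mm high, at x +75 mm, y -89 to -11 mm.
- thermostat (a joint): Angle of the thermostat knob, rad: 0 = fully anticlockwise (off, end stop), growing clockwise seen from above, up to 2.6. At the start 0.7 to 1.3. Light friction (0.03 N m), stays where it is left.
- thermostat_grip (a point): Point on the knob's vertical axis where to grip it, 7 mm below its top, 37 mm above the deck; turns with the knob. The knob is a black upright bar 42 mm long (point x), 14 mm thick (y), 32 mm high, on a disc 44 mm across; a white mark on its -x end points to the melter's front when the knob is at 0.
- port (a point): Where the stem of the stowed probe crosses the lid; axes as the melter's. The port is a black collar, 24 mm wide (y), leaning 35 degrees to the melter's front; it stands 37 mm out of the lid along the stem, and a tongue of the same width goes on behind the back of the head. The probe lies loose in it; draw it out along the stem's line: the tip leaves the collar after 110 mm.
- probe_head (a point): Centre of the probe thermometer's white head: 46 mm wide (x), 34 mm long (y), 16 mm thick (z). y runs along the stem to the head, z out of the display. Probe 142 mm long, about 30 g. In the port it leans 35 degrees from vertical, head to the melter's front, display on the upper, rear face, x along the melter's y. Grip it across the 46 mm.
- probe_tip (a point): Free end of the probe's stem (3.6 mm thick), 125 mm from the head's centre.
- dish: Bystander: round steel dish, 131 mm across, 42 mm high, right of the melter. Origin at the centre of its underside.
- cutter: Bystander: round steel pastry cutter, 72 mm across, 43 mm high, left of the melter. Origin at the centre of its underside.
- dredger: Bystander: steel sugar shaker, 72 mm across, 108 mm high, left of and behind the melter. Origin at the centre of its underside.
Mind the look-alikes: they are no part of the job. What is shaped like the part that bears probe_head but blue or purple is not meant.

How it is judged (in metres and radians):
On the way, in this order (a step that is already met when the one before it is completed fails the run):
1. the thermostat is at its anticlockwise stop (within 0.1 rad) while the probe is still in its port (value of joint thermostat below 0.1 rad and distance of probe_head from where it was at the start of the episode below 0.03 m), for 0.2 s.
2. the fingers hold the probe with its tip drawn out of the port, above the lid (z of probe_tip in the frame of melter above 0.11 m and contact force between the fingers and probe above 1 N), for 0.2 s.
At the end, for the whole second after the job is handed in: Thermostat within 0.1 rad of its anticlockwise stop; the fingers hold the probe (over 1 N), head and tip over 220 mm above the table, display up and level within 0.35 rad, at rest, clear of the melter; dish, cutter and sugar shaker moved less than 30 mm (value of joint thermostat below 0.1 rad and height (world z) of each of probe_head, probe_tip above 0.22 m and angle between probe_head's own z axis and vertical below 0.35 rad and contact force between the fingers and probe above 1 N and contact force between probe and melter below 0.05 N and linear speed of probe below 0.03 m/s and angular speed of probe below 0.2 rad/s and distance of each of dish, cutter, dredger from where it was at the start of the episode below 0.03 m); the arm keeps its last pose, push and grip.
It fails at once if the dish, cutter or sugar shaker is pushed away by 30 mm or more or knocked over (distance of any of dish, cutter, dredger from where it was at the start of the episode above 0.03 m or angle between any of dish, cutter, dredger's own z axis and vertical above 0.5 rad).
It also fails if it takes over 56 s, if anything falls off the work surface, if the arm or the gripper's body presses on something with over 40 N, if the wrist force passes 120 N, or if a joint passes its speed limit or range.

## Robot

A 6-joint arm with a two-finger parallel gripper is mounted at the origin on a cart in front of the work surface, level with it; the furniture and walls round the work are solid. World frame = base frame: x ahead of the robot, y to its left, z up, the work surface at z = 0. Lengths are in mm, angles in rad, forces in N, time in s.
With the tool pointing down it reaches from about 275 to 750 mm from the base axis. Payload 10.2 kg.
Tool frame: the origin (TCP) lies midway between the tips of the shut fingers; the grasp point (between the pads) lies 19 mm behind it; z points along the fingers, y is the line along which they close (so a half turn about z gives the same grasp; the last joint's range is limited). The gripper opens to 85 mm and grips with 20 to 120 N. Pads are 22 mm wide; open, the fingers measure 114 mm over their backs; the gripper's body (76 mm by 85 mm) begins 54 mm behind the grasp point. The pads swing forward as they close: fully open they stand 13 mm farther back than shut.
Start: joints at [-1.438, 0.313, 1.498, -0, 1.331, -0.223], TCP at [182.866, -492.129, 231.294] pointing down, gripper open.
Joint ranges: [-2.94, 2.94], [-0.97, 2.17], [0.19, 2.56], [-1.23, 4.37], [0.02, 3.11], [-2.88, 2.88]. Speed limits (rad/s): [2.39, 2.39, 3.01, 3.14, 3.14, 3.14].

## Interface

Orientations are given as a unit quaternion [w, x, y, z].
In Python, from rig import ctrl gives the robot as it stands.
- The arm moves only by the tool send_rows, never from a script. Its argument "targets" is a list of rows, each a list of 7 numbers: the closure, from -1 (fully open) to 1 (shut), so that 0 is half open, then the shift along the tool's x, y, z in m, then the turn, a rotation vector about the tool's x, y, z in rad. In form: [[claw, dx, dy, dz, ax, ay, az], ...]. A call has exactly 10 rows; each row shifts and turns the commanded pose from where the row before left it, along the tool's axes as they then stand; what a row does not reach is not made up. A row lasts 1/8 s, in which the tool goes at most 62.5 mm and 10.7 degrees, less where a joint would pass 70% of its speed; a pose out of reach is approached as far as the arm can. A call with a gripper value outside its range is refused whole. The fingers move at their own pace and stop on an object; "squeeze" is the grip in N (left out, the last holds). Time passes only in rows, so rows that do not move let the fingers close, or fill a call up. It gives the time, the measured TCP pose, the force, the opening and the grip force at its end, in the units of the state.
- ctrl.sense(): the state, without advancing time (a new reading comes with each control period).
- ctrl.capture(name): name is "scene" or "top" or "wrist"; returns a dict with "img" (400x640x3 uint8, red, green, blue), "camera_matrix" (3x3 intrinsics, pixels), "R" (3x3) and "t" (3): a world point X has camera coordinates R X + t. Camera axes: x right, y down, z forward; pixel columns grow to the right and rows downward; lengths in mm; the calibration is good to about 2 mm. The wrist camera is an equidistant fisheye: a pixel r from the principal point sees the ray r / f radians off the axis. A picture is of the moment at which its call begins. There is no depth.
- ctrl.finish_job(): hands the job in; it is judged then, once.
Trained networks look in a picture, given as the dict that the camera call returned (one of the last four; its "shot" number tells which), for a name from the list of things; names that differ only in an ending like _2 or _b are one class to them, and where a whole thing is asked for, a point or a joint stands for the part that bears it (a point fixed in the world has none). Each returns a list of dicts, best first, with "score" (0 to 1); they miss things now and then, are a little off and sometimes report something else, mostly with a low value. They report only what shows in the picture. A call takes as long as a camera call. They do not tell look-alikes from the thing itself.
- ctrl.boxes_of(query, picture): "extent" ([left, top, width, height] in pixels, round what is visible of it).
- ctrl.landmark_of(query, picture): "point" ([column, row] in pixels: a listed point, or the origin of a listed thing).
The state is a dict: "time_s": time; "joints": joint angles; "dq": joint speeds; "tau": joint torques, N m; "eef_pos": TCP position; "ee_rot": TCP orientation; "force": force on the tool from outside, world axes, zero at the start; "wrist_torque": the same for the moment, N m; "grip_width": opening from 0.0 (shut) to 1.0 (fully open); "grip_force": force on a finger pad.
Only numpy, scipy, OpenCV 4.12 (cv2) and the standard library are available. Lean on these libraries where they do the work, as an engineer would, in place of code of your own. Each camera call takes 0.05 s, during which the arm holds its last target. There are 200 camera calls.

## Working session

There is one attempt and no reset: what is moved stays moved. The work goes in short steps, Python scripts to look and compute and a tool call to move; the robot and the scene stay as the last step left them, time stands still between calls to the robot, and variables do not carry over. Pictures are saved under pics/ and viewed, at most 10 in all, crops included, and the job is handed in when it is done.

Besides the shell and the picture viewer there is one more tool, called after "Request:" by a JSON object that holds its "fn" and its "kwargs". send_rows: Moves the arm, as the interface text tells. Its arguments: {"type":"object","properties":{"targets":{"type":"array"},"squeeze":{"type":"number"}},"required":["targets"]}

```bash
mkdir -p pics; ls; cat > h.py <<'E'
import numpy as np, cv2
from rig import ctrl
from scipy.spatial.transform import Rotation as Ro
def look(names, cams=("scene","top")):
    out={}
    for c in cams:
        p=ctrl.capture(c); out[c]=p
        for n in names:
            for r in ctrl.landmark_of(n,p)[:3]: print(c,n,np.round(r["point"],1),round(r["score"],2))
    return out
def ray(p,uv):
    K=np.array(p["camera_matrix"]);R=np.array(p["R"]);t=np.array(p["t"])
    d=R.T@np.linalg.solve(K,[uv[0],uv[1],1.]); return -R.T@t,d/np.linalg.norm(d)
def onz(p,uv,z):
    o,d=ray(p,uv); return o+d*(z-o[2])/d[2]
def tri(ps):
    A=np.zeros((3,3));b=np.zeros(3)
    for p,uv in ps:
        o,d=ray(p,uv);M=np.eye(3)-np.outer(d,d);A+=M;b+=M@o
    X=np.linalg.solve(A,b)
    return X,[np.linalg.norm((np.eye(3)-np.outer(ray(p,uv)[1],ray(p,uv)[1]))@(X-ray(p,uv)[0])) for p,uv in ps]
def proj(p,X):
    c=np.array(p["R"])@X+np.array(p["t"]); c=np.array(p["camera_matrix"])@c; return c[:2]/c[2]
E
python3 - <<'E'
from h import *
o=look(["melter","thermostat_grip","port","probe_head","probe_tip","dish","cutter","dredger"])
for c in o: cv2.imwrite(f"pics/{c}0.png",o[c]["img"][:,:,::-1]); print(c,-np.array(o[c]["R"]).T@np.array(o[c]["t"]))
import pickle; pickle.dump(o,open("o.pkl","wb"))
print(ctrl.sense())
E
```

```text
pics
scene melter [338. 222.] 0.62
scene thermostat_grip [325.6 222.7] 0.76
scene port [346.5 198.6] 0.84
scene probe_head [207.5 299.5] 0.66
scene probe_head [373.4 161.9] 0.61
scene probe_head [351.8 195.1] 0.58
scene probe_tip [217.4 336. ] 0.76
scene dish [403.9 141.2] 0.94
scene dish [263.8 268.2] 0.61
scene cutter [309.  301.8] 0.75
scene cutter [345.9 197.5] 0.38
scene dredger [260.3 268.3] 0.88
top melter [322.  230.5] 0.57
top thermostat_grip [293.3 231.8] 0.6
top thermostat_grip [336.6 214.9] 0.46
top port [338.5 214.3] 0.77
top probe_head [406.2 194.1] 0.69
top probe_head [180.3 220.8] 0.68
top probe_head [343.2 216.8] 0.54
top probe_tip [332.8 215.6] 0.54
top dish [456.5 192.4] 0.73
top cutter [243.1 276.2] 0.83
scene [ -69.63843792  747.55054967 1278.27600284]
top [  16.11213336  123.05160476 1497.79907249]
{'time_s': 0.9, 'joints': array([-1.43840930e+00,  3.12869880e-01,  1.49772467e+00,  4.17686756e-06,
        1.33099971e+00, -2.23405402e-01]), 'dq': array([ 0.00041704,  0.00022012, -0.00090635, -0.0003984 ,  0.00043874,
       -0.0003403 ]), 'tau': array([ 4.92696126e-04, -4.12171304e+01, -2.59896523e+01, -1.32166883e-04,
        4.97551955e-04,  3.34673166e-05]), 'eef_pos': array([ 182.86135362, -492.12038157,  231.30029707]), 'ee_rot': array([-7.13327711e-07,  9.84218243e-01,  1.76958894e-01,  2.06326355e-06]), 'force': array([ 0.63923798, -0.99548333, -0.05934885]), 'wrist_torque': array([ 0.00648055,  0.01028716, -0.04365706]), 'grip_force': 0.0, 'grip_width': 1.0009187096082355}
```

View pics/scene0.png

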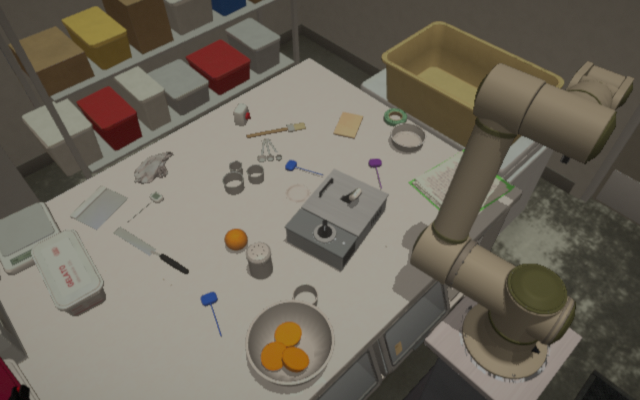

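View pics/top0.png

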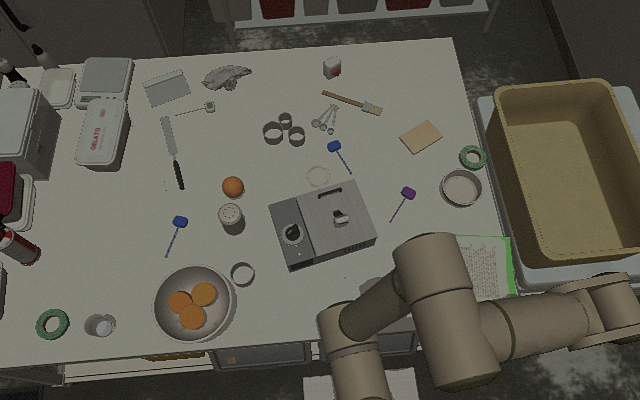

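The melter is at about (322,228) in the top view and (338,217) in the scene view. The knob is at (292,232) and the probe head at (343,216), both in the top view. Next I'll zoom in on these.

```bash
python3 - <<'E'
from h import *
import pickle
o=pickle.load(open("o.pkl","rb"))
a=o["top"]["img"][170:280,255:385];b=o["scene"]["img"][160:270,280:395]
f=lambda x:cv2.resize(x,None,fx=4,fy=4,interpolation=cv2.INTER_CUBIC)[:440,:460]
a=cv2.resize(a,(520,440),interpolation=cv2.INTER_CUBIC); b=cv2.resize(b,(460,440),interpolation=cv2.INTER_CUBIC)
im=np.vstack([a[:300*0+440]])
cv2.imwrite("pics/crop.png",cv2.resize(np.hstack([a,b]),(798,358))[:,:,::-1])
print("knob",tri([(o["scene"],(325.6,222.7)),(o["top"],(293.3,231.8))]))
print("head",tri([(o["scene"],(351.8,195.1)),(o["top"],(343.2,216.8))]))
print("port",tri([(o["scene"],(346.5,198.6)),(o["top"],(338.5,214.3))]))
print("melt",tri([(o["scene"],(338,222)),(o["top"],(322,230.5))]))
E
```

```text
knob (array([539.29542947, 152.30519218, 142.94106666]), [np.float64(4.842305100167189), np.float64(4.842305100167006)])
head (array([584.28039126,  -0.78860877, 106.09975762]), [np.float64(1.1301630833908198), np.float64(1.1301630833905476)])
port (array([598.37463546,  10.49186759,  88.43664121]), [np.float64(1.3373756403901063), np.float64(1.3373756403902428)])
melt (array([575.89697749,  64.2134694 ,  32.45768836]), [np.float64(2.8927596833276303), np.float64(2.892759683327384)])
```

View pics/crop.png

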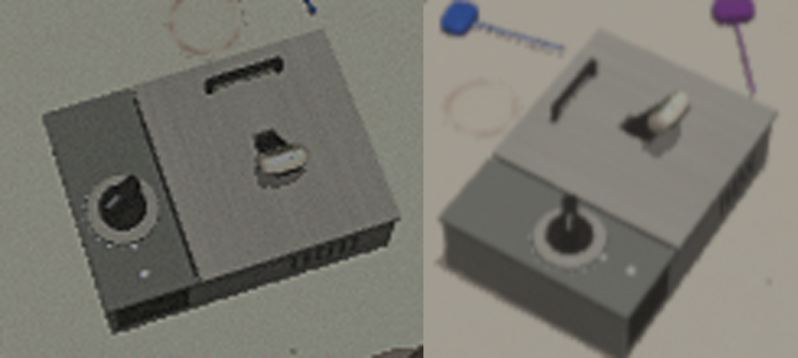

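```bash
cat > fit.py <<'E'
from h import *
import pickle
from scipy.optimize import least_squares
o=pickle.load(open("o.pkl","rb"))
top=np.array([[43,116],[322,30],[399,217]])/[3.257,3.2545]+[255,170]
sc=(np.array([[440,217],[600,30],[777,110],[628,318]])-[423,0])/[3.257,3.2545]+[280,160]
C=np.array([[100,140,90],[100,-140,90],[-100,-140,90],[-100,140,90]])
def res(v,s=None):
    R=Ro.from_euler("z",v[2]).as_matrix();W=C@R.T+[v[0],v[1],0]
    r=[proj(o["top"],W[i])-top[i] for i in range(3)]+[proj(o["scene"],W[i])-sc[i] for i in range(4)]
    return np.ravel(r)
s=least_squares(res,[580,50,0.2]);print(s.x,np.round(s.fun,1))
R=Ro.from_euler("z",s.x[2]).as_matrix()
for n,p in dict(knob=(539.3,152.3,142.9),head=(584.3,-.8,106.1),port=(598.4,10.5,88.4)).items(): print(n,np.round(R.T@(np.array(p)-[s.x[0],s.x[1],0]),1))
E
python3 fit.py
```

```text
[5.81552857e+02 6.25716225e+01 2.39623530e-01] [ 0.3  0.4  0.   0.6 -0.2 -0.3  0.4  0.1  0.2  0.2 -0.7  0.3 -0.4 -0.8]
knob [-19.7  97.2 142.9]
head [-12.4 -62.2 106.1]
port [  4.  -54.6  88.4]
```

Request:
{"fn": "send_rows", "kwargs": {"targets": [[-1, 0.0266, -0.0196, -0.0035, 0, 0, 0], [-1, 0.0266, -0.0196, -0.0035, 0, 0, 0], [-1, 0.0266, -0.0196, -0.0035, 0, 0, 0], [-1, 0.0266, -0.0196, -0.0035, 0, 0, 0], [-1, 0.0266, -0.0196, -0.0035, 0, 0, 0], [-1, 0.0266, -0.0196, -0.0035, 0, 0, 0], [-1, 0.0266, -0.0196, -0.0035, 0, 0, 0], [-1, 0.0266, -0.0196, -0.0035, 0, 0, 0], [-1, 0.0266, -0.0196, -0.0035, 0, 0, 0], [-1, 0.0266, -0.0196, -0.0035, 0, 0, 0]], "squeeze": 40}}

```text
time_s: 2.15
eef_pos: [364.4, -214.8, 266.5]
ee_rot: [0.0, 0.984, 0.177, 0.0]
force: [0.6, -0.4, -1.3]
grip_width: 0.999
grip_force: 0.0
```

Request:
{"fn": "send_rows", "kwargs": {"targets": [[-1, 0.0266, -0.0196, -0.0035, 0, 0, 0], [-1, 0.0266, -0.0196, -0.0035, 0, 0, 0], [-1, 0.0266, -0.0196, -0.0035, 0, 0, 0], [-1, 0.0266, -0.0196, -0.0035, 0, 0, 0], [-1, 0.0266, -0.0196, -0.0035, 0, 0, 0], [-1, 0.0266, -0.0196, -0.0035, 0, 0, 0], [-1, 0.0266, -0.0196, -0.0035, 0, 0, 0], [-1, 0.0266, -0.0196, -0.0035, 0, 0, 0], [-1, 0.0266, -0.0196, -0.0035, 0, 0, 0], [-1, 0.0266, -0.0196, -0.0035, 0, 0, 0]]}}

```text
time_s: 3.4
eef_pos: [545.5, 61.6, 301.4]
ee_rot: [0.0, 0.984, 0.177, 0.0]
force: [0.9, -0.3, 0.2]
grip_width: 0.998
grip_force: 0.0
```

```bash
cat >> h.py <<'E'
def wray(p,uv):
    K=np.array(p["camera_matrix"]);R=np.array(p["R"]);t=np.array(p["t"])
    a=np.array([(uv[0]-K[0,2])/K[0,0],(uv[1]-K[1,2])/K[1,1]]);th=np.linalg.norm(a)
    d=np.r_[a/max(th,1e-9)*np.sin(th),np.cos(th)]; return -R.T@t,R.T@d
def wz(p,uv,z):
    o,d=wray(p,uv); return o+d*(z-o[2])/d[2]
def wproj(p,X):
    K=np.array(p["camera_matrix"]);c=np.array(p["R"])@X+np.array(p["t"]);r=np.hypot(c[0],c[1]);th=np.arctan2(r,c[2])
    return np.array([K[0,2]+K[0,0]*th*c[0]/r,K[1,2]+K[1,1]*th*c[1]/r])
def st():
    s=ctrl.sense();q=s["ee_rot"];R=Ro.from_quat([q[1],q[2],q[3],q[0]]).as_matrix()
    print("t",round(s["time_s"],2),"pos",np.round(s["eef_pos"],1),"q",np.round(s["joints"],3),"F",np.round(s["force"],1),"gw",round(s["grip_width"],3),"gf",round(s["grip_force"],1));print(np.round(R,3)); return s,R
E
python3 - <<'E'
from h import *
st()
o=look(["melter","thermostat_grip","port","probe_head","probe_tip"],("wrist",))["wrist"]
print(o["camera_matrix"],-np.array(o["R"]).T@np.array(o["t"]))
cv2.imwrite("pics/w1.png",o["img"][:,:,::-1])
import pickle;pickle.dump(o,open("w1.pkl","wb"))
E
```

```text
t 3.4 pos [545.5  61.6 301.4] q [-0.101  0.329  1.295 -0.     1.518  1.114] F [ 0.9 -0.3  0.2] gw 0.998 gf 0.0
[[ 0.937  0.348  0.   ]
 [ 0.348 -0.937 -0.   ]
 [ 0.     0.    -1.   ]]
wrist melter [334.5 134.5] 0.84
wrist thermostat_grip [239.5 145.2] 0.89
wrist port [377.2 142.8] 0.75
wrist probe_head [99.2 21.3] 0.94
wrist probe_head [524.5 145. ] 0.9
wrist probe_head [379.5 179.9] 0.67
wrist probe_tip [463.6 189.4] 0.91
wrist probe_tip [59.9 78.9] 0.82
wrist probe_tip [454.6  45.4] 0.47
[[309.70691629   0.         323.61341093]
 [  0.         309.70691629 196.85023076]
 [  0.           0.           1.        ]] [613.41393698  86.2545887  443.70022196]
```

View pics/w1.png

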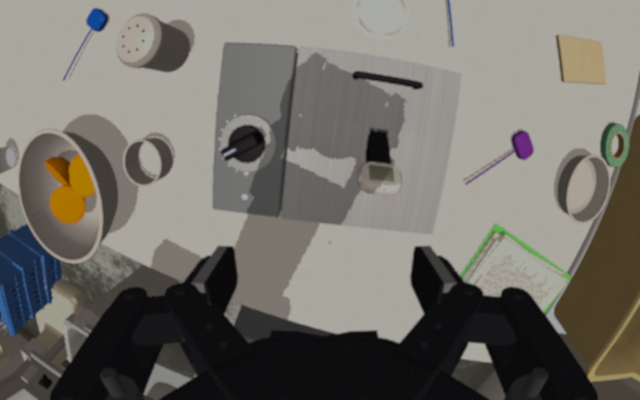

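```bash
python3 - <<'E'
from h import *
import pickle
p=pickle.load(open("w1.pkl","rb"))
a=cv2.resize(p["img"][105:185,205:285],(480,480),interpolation=cv2.INTER_CUBIC)
b=cv2.resize(p["img"][120:200,350:403],(318,480),interpolation=cv2.INTER_CUBIC)
cv2.imwrite("pics/w1c.png",np.hstack([a,b])[:,:,::-1])
# melter corners z=90 in wrist
v=[581.55,62.57,.2396];R=Ro.from_euler("z",v[2]).as_matrix();M=lambda X:R@np.array(X)+[v[0],v[1],0]
for c in [(100,140,90),(100,-140,90),(-100,-140,90),(-100,140,90)]: print(c,wproj(p,M(c)))
inv=lambda X:np.round(R.T@(X-[v[0],v[1],0]),1)
print("knob",inv(wz(p,(239.5,145.2),127)),"port",inv(wz(p,(377.2,142.8),90)),"head",inv(wz(p,(379.5,179.9),132.6)))
E
```

```text
(100, 140, 90) [223.40753037  47.58448568]
(100, -140, 90) [459.13964689  78.13041921]
(-100, -140, 90) [430.64442386 234.71023994]
(-100, 140, 90) [212.88314113 210.7799545 ]
knob [ -9.1  99.  127. ] port [  6.2 -50.4  90. ] head [-28.2 -50.8 132.6]
```

View pics/w1c.png

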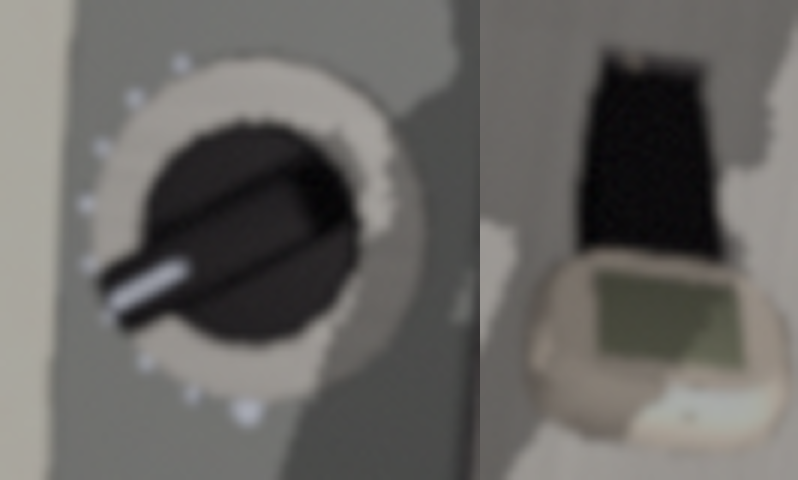

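```bash
python3 - <<'E'
from h import *
import pickle
p=pickle.load(open("w1.pkl","rb"))
f=lambda u,v,z:wz(p,(205+u/6,105+v/6),z)
g=lambda u,v,z:wz(p,(350+(u-480)/6,120+v/6),z)
a,b=f(112,297,134),f(325,192,134);c,d=f(117,305,134),f(185,268,134)
print("bar",a,b,np.linalg.norm(a-b),np.arctan2(*(b-a)[[1,0]]),"mark ang",np.arctan2(*(d-c)[[1,0]]),"mid",(a+b)/2)
print("disc",f(252,232,102),f(252,232,95),"plate",f(260,228,90))
print("net grip",wz(p,(239.5,145.2),127))
print("netport",wz(p,(377.2,142.8),90))
for z in(125,132.6,140): print("head L/R",g(530,340,z),g(790,365,z),"disp ctr",g(670,315,z+5))
E
```

```text
bar [535.76262444 168.60053102 134.        ] [565.38664679 137.98596808 134.        ] 42.600870466386695 -0.8018403045150131 mark ang -0.7694702907264339 mid [550.57463562 153.29324955 134.        ]
disc [548.68342893 154.31568851 102.        ] [547.35737315 155.70997411  95.        ] plate [547.67962777 155.41911738  90.        ]
net grip [549.23164631 156.60923665 127.        ]
netport [599.5409733  15.1272895  90.       ]
head L/R [560.25815499  27.29997767 125.        ] [572.89399501 -18.70877113 125.        ] disp ctr [574.00008837   6.84160794 130.        ]
head L/R [561.52575355  28.7058601  132.6       ] [573.86026844 -16.20572444 132.6       ] disp ctr [574.95496576   8.76554235 137.6       ]
head L/R [562.75999425  30.07474563 140.        ] [574.80111363 -13.76854741 140.        ] disp ctr [575.8847148   10.63884692 145.        ]
```

Request:
{"fn": "send_rows", "kwargs": {"targets": [[-1, 0.012, -0.0286, 0, 0, 0, 0], [-1, 0.012, -0.0286, 0, 0, 0, 0], [-1, 0.012, -0.0286, 0, 0, 0, 0], [-1, 0, 0, 0.01, 0, 0, 0.163], [-1, 0, 0, 0.01, 0, 0, 0.163], [-1, 0, 0, 0.01, 0, 0, 0.163], [-1, 0, 0, 0.01, 0, 0, 0.163], [-1, 0, 0, 0.01, 0, 0, 0.163], [-1, 0, 0, 0.01, 0, 0, 0.163], [-1, 0, 0, 0.01, 0, 0, 0.163]]}}

```text
time_s: 4.95
eef_pos: [548.7, 152.6, 231.2]
ee_rot: [0.0, 0.923, -0.386, 0.0]
force: [0.1, -0.6, -0.6]
grip_width: 1.001
grip_force: 0.0
```

```bash
python3 - <<'E'
from h import *
s,R=st();print(np.arctan2(R[1,0],R[0,0]))
o=look(["thermostat_grip","port","probe_head"],("wrist",))["wrist"]
cv2.imwrite("pics/w2.png",o["img"][:,:,::-1])
import pickle;pickle.dump(o,open("w2.pkl","wb"))
for r in ctrl.landmark_of("thermostat_grip",o)[:1]: print(wz(o,r["point"],127))
for n,z in (("port",90),("probe_head",132.6)):
  for r in ctrl.landmark_of(n,o): print(n,wz(o,r["point"],z))
print("proj knob axis z134",wproj(o,np.array([549.5,154.5,134])))
E
```

```text
t 4.95 pos [548.7 152.6 231.2] q [ 0.066  0.412  1.359 -0.     1.371  2.428] F [ 0.1 -0.6 -0.6] gw 1.001 gf 0.0
[[ 0.703 -0.712  0.   ]
 [-0.712 -0.703 -0.   ]
 [ 0.    -0.    -1.   ]]
-0.7918235997373981
wrist thermostat_grip [355.3  97.2] 0.72
wrist thermostat_grip [323.9 199.6] 0.63
wrist port [394.3  46.2] 0.56
wrist probe_head [287.7 291.5] 0.71
wrist probe_head [436.   59.1] 0.68
wrist probe_head [125.5 283.6] 0.66
[589.1976898   77.63109077 127.        ]
port [596.88680207  13.39601629  90.        ]
probe_head [510.2471594  240.11204824 132.6       ]
probe_head [567.41921208   7.75813583 132.6       ]
probe_head [634.1938813  371.50354317 132.6       ]
proj knob axis z134 [322.45190304 200.55334889]
```

View pics/w2.png

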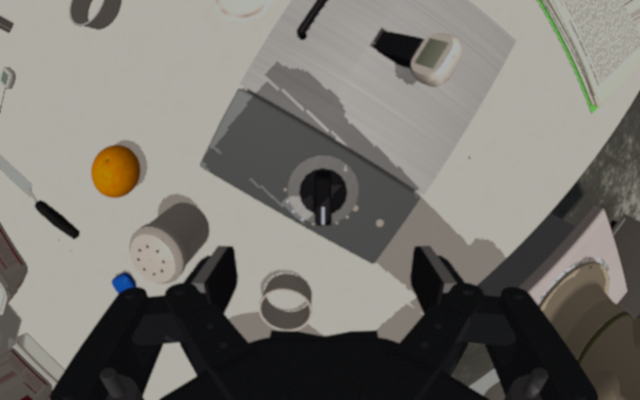

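The knob sits at (322,197) with its bar vertical in the picture, so the tool is aligned with it. The cutter at (286,298) is below finger height. I'll descend and close.

Request:
{"fn": "send_rows", "kwargs": {"targets": [[-1, -0.0008, -0.002, 0.015, 0, 0, 0], [-1, 0, 0, 0.018, 0, 0, 0], [-1, 0, 0, 0.018, 0, 0, 0], [-1, 0, 0, 0.018, 0, 0, 0], [-1, 0, 0, 0.018, 0, 0, 0], [-1, 0, 0, 0.018, 0, 0, 0], [-1, 0, 0, 0.01, 0, 0, 0], [-1, 0, 0, 0.006, 0, 0, 0], [0.2, 0, 0, 0, 0, 0, 0], [0.4, 0, 0, 0, 0, 0, 0]], "squeeze": 40}}

```text
time_s: 6.55
eef_pos: [550.0, 155.6, 110.8]
ee_rot: [-0.0, 0.924, -0.383, 0.0]
force: [-0.7, 0.8, 1.2]
grip_width: 0.603
grip_force: 0.0
```

Request:
{"fn": "send_rows", "kwargs": {"targets": [[1, 0, 0, 0, 0, 0, 0], [1, 0, 0, 0, 0, 0, 0], [1, 0, 0, 0, 0, 0, 0], [1, 0, 0, 0, 0, 0, 0], [1, 0, 0, 0, 0, 0, 0], [1, 0, 0, 0, 0, 0, 0], [1, 0, 0, 0, 0, 0, 0], [1, 0, 0, 0, 0, 0, 0], [1, 0, 0, 0, 0, 0, 0], [1, 0, 0, 0, 0, 0, 0]]}}

```text
time_s: 7.8
eef_pos: [548.7, 154.4, 110.9]
ee_rot: [0.002, 0.924, -0.382, -0.001]
force: [-9.2, -7.5, 8.4]
grip_width: 0.153
grip_force: 41.7
```

```bash
python3 -c "
from h import *
s,R=st();print(np.arctan2(R[1,0],R[0,0]),s['wrist_torque'])"
```

```text
t 7.8 pos [548.7 154.4 110.9] q [ 0.07   0.529  1.509 -0.003  1.106  2.427] F [-9.2 -7.5  8.4] gw 0.153 gf 41.7
[[ 0.707 -0.707 -0.003]
 [-0.707 -0.707 -0.002]
 [-0.     0.004 -1.   ]]
-0.7849082729822419 [-1.23296766  1.37327376  0.07843808]
```

Request:
{"fn": "send_rows", "kwargs": {"targets": [[1, 0, 0.0015, 0, 0, 0, -0.06], [1, 0, 0, 0, 0, 0, -0.12], [1, 0, 0, 0, 0, 0, -0.12], [1, 0, 0, 0, 0, 0, -0.12], [1, 0, 0, 0, 0, 0, -0.12], [1, 0, 0, 0, 0, 0, -0.12], [1, 0, 0, 0, 0, 0, -0.12], [1, 0, 0, 0, 0, 0, -0.12], [1, 0, 0, 0, 0, 0, -0.1], [1, 0, 0, 0, 0, 0, -0.02]]}}

```text
time_s: 9.05
eef_pos: [549.0, 156.5, 110.9]
ee_rot: [-0.002, 0.993, 0.118, 0.001]
force: [0.5, 10.0, 1.4]
grip_width: 0.155
grip_force: 40.9
```

```bash
python3 -c "
from h import *
s,R=st();print(np.arctan2(R[1,0],R[0,0]),s['wrist_torque'])"
```

```text
t 9.05 pos [549.  156.5 110.9] q [0.071 0.528 1.511 0.004 1.1   1.404] F [ 0.5 10.   1.4] gw 0.155 gf 40.9
[[ 0.972  0.234  0.002]
 [ 0.234 -0.972  0.004]
 [ 0.003 -0.003 -1.   ]]
0.2361607242417944 [ 1.9225759  -0.18524252 -0.05431201]
```

Request:
{"fn": "send_rows", "kwargs": {"targets": [[1, 0, -0.0012, 0, 0, 0, -0.03], [1, 0, 0, 0, 0, 0, -0.03], [1, 0, 0, 0, 0, 0, 0], [1, 0, 0, 0, 0, 0, 0], [1, 0, 0, 0, 0, 0, 0], [1, 0, 0, 0, 0, 0, 0], [1, 0, 0, 0, 0, 0, 0], [1, 0, 0, 0, 0, 0, 0], [1, 0, 0, 0, 0, 0, 0], [1, 0, 0, 0, 0, 0, 0]]}}

```text
time_s: 10.3
eef_pos: [548.9, 156.5, 111.0]
ee_rot: [-0.001, 0.989, 0.146, 0.001]
force: [2.8, 6.1, 2.5]
grip_width: 0.153
grip_force: 58.2
```

```bash
python3 -c "
from h import *
s,R=st();print(np.arctan2(R[1,0],R[0,0]),s['wrist_torque'])"
```

```text
t 10.3 pos [548.9 156.5 111. ] q [0.071 0.528 1.511 0.003 1.1   1.349] F [2.8 6.1 2.5] gw 0.153 gf 58.2
[[ 0.958  0.288  0.002]
 [ 0.288 -0.958  0.003]
 [ 0.003 -0.002 -1.   ]]
0.2921902054499735 [ 1.07529659 -0.18887249 -1.59391714]
```

The wrist torque rose to 1.6 N m, so the knob is at its stop. I'll release and go over the probe.

Request:
{"fn": "send_rows", "kwargs": {"targets": [[-1, 0, 0, 0, 0, 0, 0], [-1, 0, 0, 0, 0, 0, 0], [-1, 0, 0, 0, 0, 0, 0], [-1, 0, 0, 0, 0, 0, 0], [-1, 0, 0, 0, 0, 0, 0], [-1, 0, 0, -0.015, 0, 0, 0], [-1, 0, 0, -0.03, 0, 0, 0], [-1, 0, 0, -0.03, 0, 0, 0], [-1, 0, 0, -0.03, 0, 0, 0.055], [-1, 0, 0, -0.015, 0, 0, 0]], "squeeze": 30}}

```text
time_s: 11.55
eef_pos: [548.8, 155.7, 232.7]
ee_rot: [0.0, 0.993, 0.12, 0.002]
force: [0.2, -0.2, -0.4]
grip_width: 0.999
grip_force: 0.0
```

Request:
{"fn": "send_rows", "kwargs": {"targets": [[-1, -0.0021, 0.0188, 0, 0, 0, 0], [-1, -0.0021, 0.0188, 0, 0, 0, 0], [-1, -0.0021, 0.0188, 0, 0, 0, 0], [-1, -0.0021, 0.0188, 0, 0, 0, 0], [-1, -0.0021, 0.0188, 0, 0, 0, 0], [-1, -0.0021, 0.0188, 0, 0, 0, 0], [-1, -0.0021, 0.0188, 0, 0, 0, 0], [-1, -0.0021, 0.0188, 0, 0, 0, 0], [-1, 0, 0, 0, 0, 0, 0], [-1, 0, 0, 0, 0, 0, 0]]}}

```text
time_s: 12.8
eef_pos: [567.7, 5.9, 230.3]
ee_rot: [-0.0, 0.993, 0.12, -0.0]
force: [-0.1, 0.5, 0.6]
grip_width: 0.999
grip_force: 0.0
```

```bash
python3 - <<'E'
from h import *
s,R=st();print(np.arctan2(R[1,0],R[0,0]))
o=look(["port","probe_head"],("wrist",))["wrist"]
cv2.imwrite("pics/w3.png",o["img"][:,:,::-1])
import pickle;pickle.dump(o,open("w3.pkl","wb"))
for n,z in (("port",90),("probe_head",132.6)):
  for r in ctrl.landmark_of(n,o): print(n,wz(o,r["point"],z))
print("proj",wproj(o,np.array([568.5,6.5,132.6])))
E
```

```text
t 12.8 pos [567.7   5.9 230.3] q [-0.196  0.408  1.366  0.     1.367  1.135] F [-0.1  0.5  0.6] gw 0.999 gf 0.0
[[ 0.971  0.238 -0.   ]
 [ 0.238 -0.971  0.   ]
 [ 0.    -0.    -1.   ]]
0.23995718633265653
wrist port [323.3 151.6] 0.97
wrist probe_head [519.5 127.6] 0.78
wrist probe_head [323.7 199.7] 0.74
wrist probe_head [35.2 58. ] 0.67
port [600.18218821  13.76584318  90.        ]
probe_head [ 673.76312424 -147.21918992  132.6       ]
probe_head [567.97012413   5.46932353 132.6       ]
probe_head [647.78237056 346.5241578  132.6       ]
proj [322.61818118 198.7990865 ]
```

View pics/w3.png

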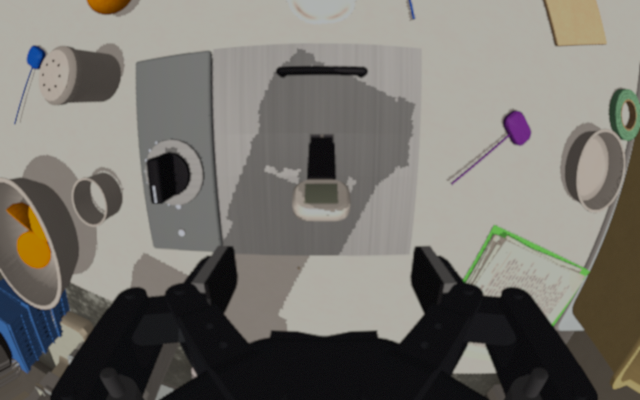

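The head is centred at (322,199), and the knob's mark at (155,195) points to the front. I'll descend and grip.

Request:
{"fn": "send_rows", "kwargs": {"targets": [[-1, 0.0005, 0, 0.02, 0, 0, 0], [-1, 0, 0, 0.02, 0, 0, 0], [-1, 0, 0, 0.02, 0, 0, 0], [-1, 0, 0, 0.02, 0, 0, 0], [-1, 0, 0, 0.02, 0, 0, 0], [-1, 0, 0, 0.012, 0, 0, 0], [-1, 0, 0, 0.004, 0, 0, 0], [-1, 0, 0, 0, 0, 0, 0], [-0.4, 0, 0, 0, 0, 0, 0], [-0.2, 0, 0, 0, 0, 0, 0]], "squeeze": 30}}

```text
time_s: 14.3
eef_pos: [568.5, 5.7, 114.8]
ee_rot: [0.0, 0.993, 0.12, 0.0]
force: [-0.7, 0.3, -0.3]
grip_width: 0.612
grip_force: 0.0
```

Request:
{"fn": "send_rows", "kwargs": {"targets": [[0.2, 0, 0, 0, 0, 0, 0], [0.4, 0, 0, 0, 0, 0, 0], [0.6, 0, 0, 0, 0, 0, 0], [0.6, 0, 0, 0, 0, 0, 0], [0.6, 0, 0, 0, 0, 0, 0], [0.6, 0, 0, 0, 0, 0, 0], [0.6, 0, 0, 0, 0, 0, 0], [0.6, 0, 0, 0, 0, 0, 0], [0.6, 0, 0, 0, 0, 0, 0], [0.6, 0, 0, 0, 0, 0, 0]]}}

```text
time_s: 15.55
eef_pos: [568.5, 5.7, 114.9]
ee_rot: [0.0, 0.993, 0.12, 0.0]
force: [-0.4, 0.6, 6.5]
grip_width: 0.518
grip_force: 30.4
```

Request:
{"fn": "send_rows", "kwargs": {"targets": [[0.6, -0.0029, 0, -0.0041, 0, 0, 0], [0.6, -0.0057, 0, -0.0082, 0, 0, 0], [0.6, -0.0057, 0, -0.0082, 0, 0, 0], [0.6, -0.0057, 0, -0.0082, 0, 0, 0], [0.6, -0.0057, 0, -0.0082, 0, 0, 0], [0.6, -0.0057, 0, -0.0082, 0, 0, 0], [0.6, -0.0057, 0, -0.0082, 0, 0, 0], [0.6, -0.0057, 0, -0.0082, 0, 0, 0], [0.6, -0.0057, 0, -0.0082, 0, 0, 0], [0.6, -0.0057, 0, -0.0082, 0, 0, 0]]}}

```text
time_s: 16.8
eef_pos: [515.2, -7.2, 192.7]
ee_rot: [-0.0, 0.993, 0.12, -0.0]
force: [0.2, 0.3, -0.6]
grip_width: 0.516
grip_force: 30.6
```

Request:
{"fn": "send_rows", "kwargs": {"targets": [[0.6, -0.0057, 0, -0.0082, 0, 0, 0], [0.6, -0.0057, 0, -0.0082, 0, 0, 0], [0.6, -0.0057, 0, -0.0082, 0, 0, 0], [0.6, -0.0057, 0, -0.0082, 0, 0, 0], [0.6, 0, 0, -0.015, 0, 0, 0], [0.6, 0, 0, -0.02, 0, 0, 0], [0.6, 0, 0, -0.02, 0, 0, 0], [0.6, 0, 0, -0.02, 0, 0, 0], [0.6, 0, 0, -0.02, 0, 0, 0], [0.6, 0, 0, -0.015, 0, 0, 0]]}}

```text
time_s: 18.05
eef_pos: [493.6, -12.5, 336.5]
ee_rot: [0.0, 0.993, 0.12, 0.001]
force: [-0.2, -0.6, -0.6]
grip_width: 0.515
grip_force: 30.6
```

```bash
python3 - <<'E'
from h import *
s,R=st()
o=look(["probe_head","probe_tip"],("wrist",))["wrist"]
G=s["eef_pos"]-19*R[:,2]
tip=G+125*(.574*R[:,0]+.819*R[:,2])
print("expect head",G,wproj(o,G),"tip",tip,wproj(o,tip))
cv2.imwrite("pics/w4.png",o["img"][:,:,::-1])
E
```

```text
t 18.05 pos [493.6 -12.5 336.5] q [-0.263  0.188  1.387 -0.     1.565  1.068] F [-0.2 -0.6 -0.6] gw 0.515 gf 30.6
[[ 0.971  0.238  0.001]
 [ 0.238 -0.971 -0.   ]
 [ 0.001  0.001 -1.   ]]
wrist probe_head [76.9 24.7] 0.77
wrist probe_head [485.   77.8] 0.65
wrist probe_head [324.  273.1] 0.56
wrist probe_tip [324.  113.7] 0.9
wrist probe_tip [426.2 119.8] 0.79
wrist probe_tip [197.4  96.7] 0.19
expect head [493.53473241 -12.53781533 355.48202484] [322.58090351 273.52211661] tip [563.34631607   4.47644275 253.18070063] [323.06726617 109.98054109]
```

View pics/w4.png

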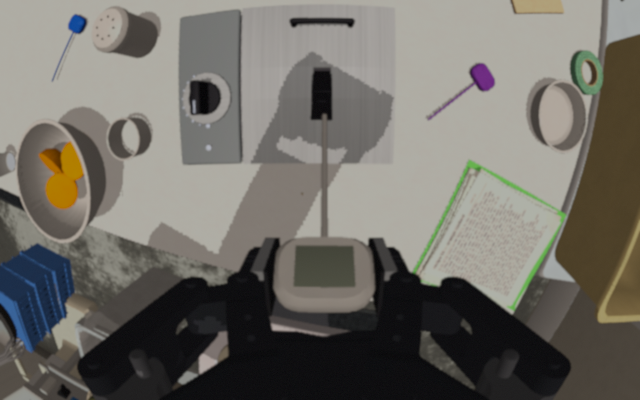

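The probe is out: the head is at (324,273) and the tip at (324,114), as predicted. I'll pitch it level.

Request:
{"fn": "send_rows", "kwargs": {"targets": [[0.6, 0, 0, 0, 0, 0.05, 0], [0.6, 0, 0, 0, 0, 0.12, 0], [0.6, 0, 0, 0, 0, 0.12, 0], [0.6, 0, 0, 0, 0, 0.12, 0], [0.6, 0, 0, 0, 0, 0.12, 0], [0.6, 0, 0, 0, 0, 0.12, 0], [0.6, 0, 0, 0, 0, 0.12, 0], [0.6, 0, 0, 0, 0, 0.12, 0], [0.6, 0, 0, 0, 0, 0.07, 0], [0.6, 0, 0, 0, 0, 0, 0]]}}

```text
time_s: 19.45
eef_pos: [492.8, -12.7, 333.7]
ee_rot: [-0.056, 0.881, 0.105, 0.457]
force: [-1.1, 0.2, -0.5]
grip_width: 0.516
grip_force: 30.6
```

```bash
python3 - <<'E'
from h import *
s,R=st()
G=s["eef_pos"]-19*R[:,2]
u=.574*R[:,0]+.819*R[:,2];tip=G+125*u
print("G",G,"tip",tip,"disp z",np.cross(np.cross(u,[0,0,1]),u), "tilt",np.arcsin(u[2]))
p=look(["probe_head","probe_tip"],("scene",))["scene"];w=look(["probe_head","probe_tip"],("wrist",))["wrist"]
print("scene exp",proj(p,G),proj(p,tip),"wrist exp",wproj(w,G),wproj(w,tip))
cx,cy=proj(p,(G+tip)/2).astype(int)
a=cv2.resize(p["img"][max(cy-60,0):cy+60,max(cx-60,0):cx+60],(400,400),interpolation=cv2.INTER_CUBIC);b=w["img"][:,140:540]
cv2.imwrite("pics/f.png",np.hstack([a,b])[:,:,::-1])
E
```

```text
t 19.45 pos [492.8 -12.7 333.7] q [-0.615 -0.225  2.079  0.993  0.828  0.185] F [-1.1  0.2 -0.5] gw 0.516 gf 30.6
[[ 0.56   0.236  0.794]
 [ 0.134 -0.972  0.194]
 [ 0.818 -0.002 -0.575]]
G [477.70873721 -16.37241377 344.5854773 ] tip [599.18210793  13.17195899 344.35446277] disp z [1.79597526e-03 4.36811477e-04 1.00023358e+00] tilt -0.001848117274110166
scene probe_head [387.3 159.8] 0.71
scene probe_head [207.3 299. ] 0.68
scene probe_head [289.  163.3] 0.59
scene probe_tip [218.  333.8] 0.8
scene probe_tip [349.2 141.8] 0.65
wrist probe_head [324.6 271. ] 0.89
wrist probe_head [366.9 163.8] 0.87
wrist probe_head [114.3 201.6] 0.79
wrist probe_tip [322.4 115.7] 0.8
wrist probe_tip [ 72.4 237. ] 0.78
wrist probe_tip [383.3 207.9] 0.63
scene exp [388.70108919 156.63097942] [348.45666138 139.30030056] wrist exp [322.63810243 275.89536413] [323.39058069 111.21774282]
```

View pics/f.png

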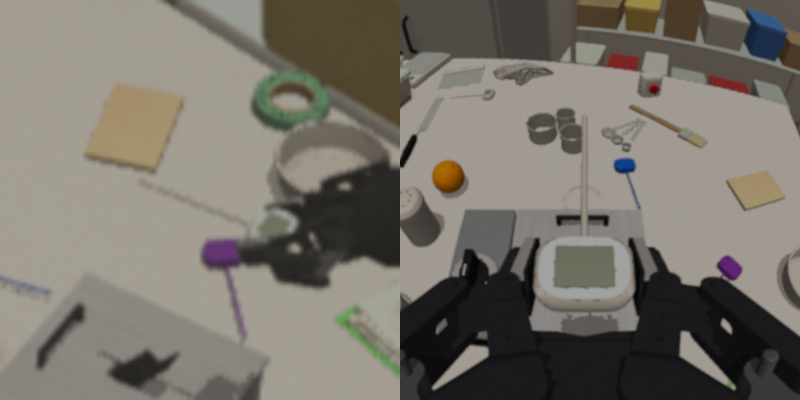

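The probe is level with its display up, head at z ≈ 345 and tip matching the prediction. I'll let it settle, then hand in.

Request:
{"fn": "send_rows", "kwargs": {"targets": [[0.6, 0, 0, 0, 0, 0, 0], [0.6, 0, 0, 0, 0, 0, 0], [0.6, 0, 0, 0, 0, 0, 0], [0.6, 0, 0, 0, 0, 0, 0], [0.6, 0, 0, 0, 0, 0, 0], [0.6, 0, 0, 0, 0, 0, 0], [0.6, 0, 0, 0, 0, 0, 0], [0.6, 0, 0, 0, 0, 0, 0], [0.6, 0, 0, 0, 0, 0, 0], [0.6, 0, 0, 0, 0, 0, 0]]}}

```text
time_s: 21.0
eef_pos: [493.5, -12.6, 335.0]
ee_rot: [-0.055, 0.881, 0.106, 0.458]
force: [-0.8, 0.2, -0.4]
grip_width: 0.518
grip_force: 30.6
```

```bash
python3 -c "
from h import *
s,R=st();print(np.abs(s['dq']).max());print(ctrl.finish_job())"
```

```text
t 21.0 pos [493.5 -12.6 335. ] q [-0.614 -0.225  2.077  0.994  0.828  0.184] F [-0.8  0.2 -0.4] gw 0.518 gf 30.6
[[ 0.557  0.237  0.796]
 [ 0.136 -0.971  0.195]
 [ 0.819 -0.    -0.574]]
0.002485015951299799
the job is handed in; nothing more can be done
None
```

I turned the thermostat anticlockwise to its stop, then drew the probe out; the arm now holds it still, level and display up, about 345 mm above the table, and the job is handed in (no verdict came back).

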